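# Feel for the empty well, then seat the solder spool

## Task

One well of the two-well spool holder still has an old empty reel lying in the bottom of it; the other is empty. With the closed fingertips, feel down into the wells and touch the bare liner of the empty one to be sure, then pick up the middle-sized solder spool and lower it, still gripped, fully down and upright into that empty well before you let go.

Things in the scene. Friction and masses are not known exactly. Their poses are not given: they have to be found in the camera images.
- spool_center (a point): Centre (half-way up) of the solder spool to be seated: upright cylinder, 54 mm diameter, 45 mm high, blue flanges, 0.25 kg, on the bench right of the vice; its underside is 22.5 mm below. Take it round its upper rim from above. Do not confuse it with the smaller spool nearby (44 mm wide, 31 mm high) and the bigger one farther back (60 mm wide, 51 mm high).
- holder: Fixed block of pale brushed aluminium, 104 (x) x 200 (y) x 36 mm high, on the bench left of the vice, two round wells of 76 mm diameter, 27 mm deep from rim to liner, 48 mm either side of its centre along y. Origin: centre of its underside. A seated spool stands 18 mm out of its well.
- liner_left: Fixed rubber disc, the bare floor of the left (+y) well. Origin: centre of its top face, z up. In one of the two wells (not known which) an old black plastic reel, 68 mm diameter and 16 mm high, lies on the liner and covers it: fingertips going down there stop 16 mm above the liner.
- liner_right: The same in the right (-y) well of the holder. Origin: centre of its top face, z up.

How it is judged:
On the way, in this order (a step that is already met when the one before it is completed fails the run):
1. the fingertips touch the bare liner of the empty well ((contact force between the fingers and liner_left above 0.5 N or contact force between the fingers and liner_right above 0.5 N)), for 0.04 s.
2. the spool, still gripped, is lowered to within 12 mm of the bottom of the empty well (contact force between the fingers and spool above 0.5 N and ((horizontal distance between spool_center and liner_left below 0.018 m and z of spool_center in the frame of liner_left below 0.0345 m) or (horizontal distance between spool_center and liner_right below 0.018 m and z of spool_center in the frame of liner_right below 0.0345 m))), for 0.04 s.
At the end, for the whole second after the job is handed in: The spool stands upright (within 10 degrees), released and at rest in the empty well, its centre within 18 mm of the well's centre and its underside within 6 mm of the liner (((horizontal distance between spool_center and liner_left below 0.018 m and z of spool_center in the frame of liner_left below 0.0285 m) or (horizontal distance between spool_center and liner_right below 0.018 m and z of spool_center in the frame of liner_right below 0.0285 m)) and angle between spool_center's own z axis and vertical below 0.17 rad and linear speed of spool below 0.03 m/s and contact force between the fingers and spool below 0.1 N); the robot touches nothing.
It also fails if it takes over 61 s, if anything falls off the work surface, if the arm or the gripper's body presses on something with over 40 N, if the wrist force passes 120 N, or if a joint passes its speed limit or range.

## Robot

A 6-joint arm with a two-finger parallel gripper is mounted at the origin on a cart in front of the work surface, level with it; the furniture and walls round the work are solid. World frame = base frame: x ahead of the robot, y to its left, z up, the work surface at z = 0. Lengths are in m, angles in rad, forces in N, time in s.
With the tool pointing down it reaches from about 0.35 to 0.8 m from the base axis. Payload 7.3 kg.
Tool frame: the origin (TCP) lies at the very end of the fingers, on their centre line; the grasp point (between the pads) lies 19 mm behind it; z points along the fingers, y is the line along which they close (so a half turn about z gives the same grasp; the last joint's range is limited). The gripper opens to 85 mm and grips with 20 to 120 N. Pads are 22 mm wide; open, the fingers measure 114 mm over their backs; the gripper's body (76 mm by 85 mm) begins 54 mm behind the grasp point. The pads swing forward as they close: fully open they stand 13 mm farther back than shut.
Start: joints at [1.16, 0.342, 1.524, -0, 1.275, -0.146], TCP at [0.137, 0.507, 0.205] pointing down, gripper open.
Joint ranges: [-2.53, 2.53], [-0.77, 2.02], [0.04, 2.7], [-1, 4.14], [0.28, 2.66], [-3.11, 3.11]. Speed limits (rad/s): [2.57, 2.57, 3.14, 3.14, 3.14, 3.14].

## Interface

Orientations are given as a rotation vector (axis times angle).
In Python, from workcell import env gives the robot as it stands. The module is installed in compiled form; this text tells all that it offers.
- The arm moves only by the shell command python3 -m handwheel 'ROWS' [OPENING]. ROWS is JSON, a list of rows, each a list of 6 numbers: the shift along the tool's x, y, z normalised to -1 to 1, where 1 is 40 mm, then the turn, a rotation vector about the tool's x, y, z normalised to -1 to 1, where 1 is 0.1 rad. A call has 1 to 8 rows; each row shifts and turns the commanded pose from where the row before left it, along the tool's axes as they then stand; what a row does not reach is not made up. A row lasts 1/12 s, in which the tool goes at most 41.7 mm and 7.16 degrees, less where a joint would pass 70% of its speed; a pose out of reach is approached as far as the arm can. A call with a number of a shift or a turn outside -1 to 1 is refused whole. A call with a gripper value outside its range is refused whole. OPENING is the closure in counts, from 0 (fully open) to 255 (shut), set as the call begins (- or left out, the last holds). The fingers move at their own pace and stop on an object; the grip force is fixed at half the most. Time passes only in rows, so rows that do not move let the fingers close. It gives the time, the measured TCP pose, the force, the opening and the grip force at its end, in the units of the state.
- env.sense(): the state, without advancing time (a new reading comes with each control period).
- env.get_image(name): name is "side" or "top"; returns a dict with "color" (480x640x3 uint8, red, green, blue), "z_map" (480x640 float32, m along the optical axis (not along the pixel's ray), 0 where there is no reading), "mtx" (3x3 intrinsics, pixels), "dist_coeffs" ([k1, k2, p1, p2, k3] as OpenCV has them; the pictures are not rectified), "cam_to_world" (4x4, takes a point from camera to world coordinates). Camera axes: x right, y down, z forward; pixel columns grow to the right and rows downward; lengths in m; the calibration is good to about 2 mm. A picture is of the moment at which its call begins.
- env.finish_job(): hands the job in; it is judged then, once.
The state is a dict: "clock": time; "joint_positions": joint angles; "dq": joint speeds; "joint_torque": joint torques, N m; "tcp_pos": TCP position; "orientation": TCP orientation; "wrist_force": force on the tool from outside, world axes, zero at the start; "moment": the same for the moment, N m; "opening": finger opening in m; "grasp_force": force on a finger pad.
Only numpy, scipy, OpenCV 4.12 (cv2) and the standard library are available. Lean on these libraries where they do the work, as an engineer would, in place of code of your own. Each camera call takes 0.05 s, during which the arm holds its last target. There are 200 camera calls.

## Working session

There is one attempt and no reset: what is moved stays moved. The work goes in short steps, Python scripts to look and compute and a shell command to move; the robot and the scene stay as the last step left them, time stands still between calls to the robot, and variables do not carry over. Pictures are saved under pics/ and viewed, at most 10 in all, crops included, and the job is handed in when it is done.

```bash
mkdir -p pics; cat > h.py <<'E'
import numpy as np,cv2
from workcell import env
def grab(n):
    d=env.get_image(n); np.savez(''+n+'.npz',**{k:np.array(v) for k,v in d.items()}); return d
def load(n): return dict(np.load(''+n+'.npz'))
def cloud(d):
    z=d['z_map']; h,w=z.shape
    u,v=np.meshgrid(np.arange(w),np.arange(h))
    p=cv2.undistortPoints(np.stack([u,v],-1).reshape(-1,1,2).astype(np.float64),d['mtx'],d['dist_coeffs']).reshape(h,w,2)
    P=np.dstack([p*z[...,None],z]); T=d['cam_to_world']
    W=P@T[:3,:3].T+T[:3,3]; W[z==0]=np.nan
    return W
E
python3 - <<'E'
from h import *
s=env.sense(); print({k:np.round(v,3) for k,v in s.items()})
for n in('top','side'):
    d=grab(n); cv2.imwrite(f'pics/{n}0.png',d['color'][...,::-1]); print(n,np.round(d['cam_to_world'],3).tolist())
E
```

```text
{'clock': np.float64(0.0), 'joint_positions': array([ 1.16 ,  0.343,  1.525, -0.   ,  1.275, -0.146]), 'dq': array([ 0.001,  0.001, -0.   ,  0.   ,  0.001,  0.003]), 'joint_torque': array([ 1.0000e-03, -4.3366e+01, -2.4603e+01,  0.0000e+00,  8.0000e-03,
       -0.0000e+00]), 'tcp_pos': array([0.137, 0.506, 0.204]), 'orientation': array([-4.150e-01, -3.114e+00,  2.000e-03]), 'wrist_force': array([-0.022,  0.818,  0.211]), 'moment': array([-0.05 ,  0.081, -0.025]), 'grasp_force': np.float64(0.0), 'opening': np.float64(0.085)}
top [[-0.028, -0.988, 0.15, 0.27], [-1.0, 0.026, -0.016, -0.041], [0.012, -0.15, -0.989, 1.313], [0.0, 0.0, 0.0, 1.0]]
side [[0.971, -0.163, 0.177, 0.268], [-0.241, -0.623, 0.745, -0.897], [-0.011, -0.765, -0.644, 0.762], [0.0, 0.0, 0.0, 1.0]]
```

View pics/top0.png

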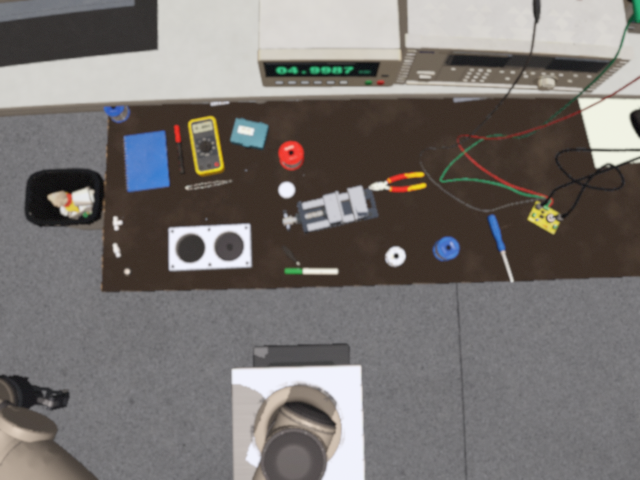

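View pics/side0.png

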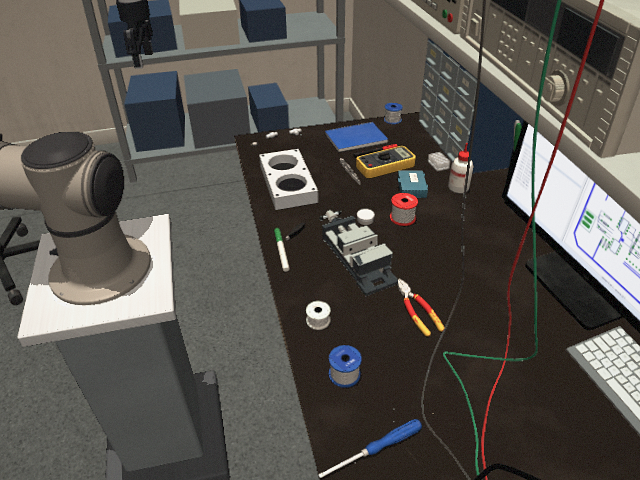

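The top view shows the blue spool at about (446,248), the white small one at (396,256) and the red big one at (290,155). The holder is at (210,247), with its left well at (190,248) and right well at (229,246). The side view agrees.

```bash
python3 - <<'E'
from h import *
d=load('top'); W=cloud(d); C=d['color'].astype(int)
def reg(u0,u1,v0,v1): return W[v0:v1,u0:u1].reshape(-1,3),C[v0:v1,u0:u1].reshape(-1,3)
P,c=reg(425,470,230,268); m=P[:,2]>0.03
print('spool n',m.sum(),np.nanmedian(P[m],0),np.nanmin(P[m],0),np.nanmax(P[m],0))
P,c=reg(380,412,240,272); m=P[:,2]>0.02; print('white',np.nanmedian(P[m],0),np.nanmin(P[m],0),np.nanmax(P[m],0))
P,c=reg(160,260,218,278); m=(P[:,2]>0.028)
r=cv2.minAreaRect((P[m][:,:2]*1000).astype(np.float32)); print('holder',r,np.nanmedian(P[m][:,2]))
for u,v in((190,248),(229,246)):
    Q=W[v-4:v+5,u-4:u+5].reshape(-1,3); print('well',np.nanmedian(Q,0),Q[:,2].std(),C[v-4:v+5,u-4:u+5].mean((0,1)))
    # dark circle centre
    Q,q=reg(u-20,u+20,v-20,v+20); k=(q.sum(1)<270)&(Q[:,2]<0.028)
    print((np.nanmax(Q[k],0)+np.nanmin(Q[k],0))/2)
P,c=reg(280,385,180,235); m=P[:,2]>0.03; print('vice',np.nanmin(P[m],0),np.nanmax(P[m],0))
# side
d=load('side'); W=cloud(d)
C=d['color'].astype(int)
P,c=reg(325,365,340,390); m=(P[:,2]>0.035)&(P[:,2]<.06);print('side spool',np.nanmin(P[m],0),np.nanmax(P[m],0))
P,c=reg(255,325,145,212); m=(P[:,2]>0.028);print('side holder',cv2.minAreaRect((P[m][:,:2]*1000).astype(np.float32)))
for u,v in((285,160),(292,183)):print(W[v-3:v+4,u-3:u+4].reshape(-1,3).mean(0), C[v,u])
E
```

```text
spool n 340 [ 0.42953296 -0.38120637  0.04479973] [ 0.40406581 -0.40967101  0.03013398] [ 0.45447789 -0.35581992  0.05257681]
white [ 0.41416802 -0.25339957  0.03022295] [ 0.39391279 -0.2751253   0.02337674] [ 0.43475173 -0.23159209  0.03721105]
holder ((448.6780090332031, 206.0142822265625), (105.014404296875, 197.84437561035156), 0.8703126311302185) 0.035494349744171316
well [0.45094484 0.25984149 0.00819703] nan [58.81481481 55.41975309 54.22222222]
[0.45076114 0.2591382  0.00907471]
well [0.45107472 0.15881968 0.02491884] 0.002462711395841427 [71.61728395 66.65432099 67.24691358]
[0.45248677 0.16176597 0.01602615]
vice [ 0.47900435 -0.18503369  0.03002404] [0.58719836 0.02297009 0.07121811]
side spool [ 0.40125945 -0.41008053  0.03513807] [ 0.45519022 -0.35536096  0.04885021]
side holder ((446.3259582519531, 205.0729217529297), (105.0612564086914, 208.0819091796875), 0.8833834528923035)
[0.45798345 0.28887839 0.01577093] [129 123 116]
[nan nan nan] [36 35 33]
```

Depth puts the left well floor at z≈0.008, which is bare liner. The right is at ≈0.025, so the reel is there. I'll square the tool to the world, close the fingers and move over the left well.

```bash
python3 -m handwheel '[[0,0,0,0,0,-0.9],[0,0,0,0,0,-0.9],[0,0,0,0,0,-0.85],[-0.75,-0.6,0,0,0,0],[-0.75,-0.6,0,0,0,0],[-0.75,-0.6,0,0,0,0],[-0.75,-0.6,0,0,0,0],[0,0,0,0,0,0]]' 255
```

```text
clock: 0.77
tcp_pos: [0.2617, 0.4072, 0.2044]
orientation: [0.008, 3.14, -0.003]
wrist_force: [0.1, 0.2, 0.1]
opening: -0.0003
grasp_force: 0.0
```

```bash
python3 -m handwheel '[[-0.77,-0.64,0,0,0,0],[-0.77,-0.64,0,0,0,0],[-0.77,-0.64,0,0,0,0],[-0.77,-0.64,0,0,0,0],[-0.77,-0.64,0.6,0,0,0],[-0.77,-0.64,0.6,0,0,0],[0,0,0.8,0,0,0],[0,0,0,0,0,0]]'; python3 - <<'E'
from h import *
for n in('side','top'):
    d=grab(n)
    c=d['color'][130:230,230:350] if n=='side' else d['color'][200:300,140:290]
    cv2.imwrite(f'pics/{n}1.png',cv2.resize(c[...,::-1],None,fx=5,fy=5,interpolation=cv2.INTER_CUBIC))
E
```

```text
clock: 1.43
tcp_pos: [0.4333, 0.2601, 0.1246]
orientation: [-0.005, -3.132, 0.006]
wrist_force: [-1.0, -0.1, 0.0]
opening: -0.0003
grasp_force: 0.0
```

View pics/side1.png

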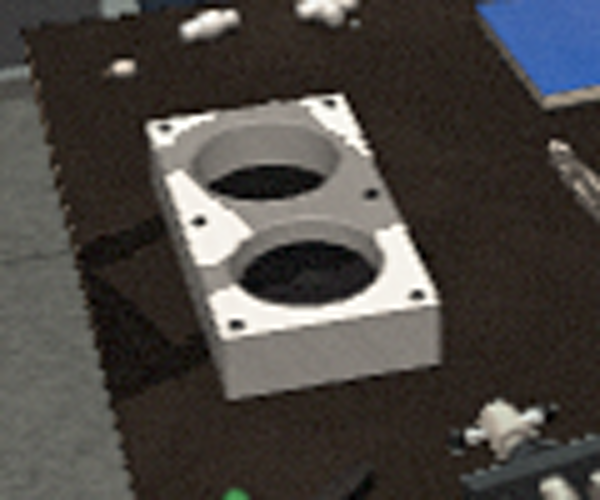

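The crop shows the near (right) well filled higher by the reel and the far (left) well deeper and bare. The gripper is above the crop. Moving down.

```bash
python3 -m handwheel '[[-0.35,-0.15,0.5,0,0,0],[0,0,0.5,0,0,0],[0,0,0.5,0,0,0],[0,0,0.4,0,0,0],[0,0,0,0,0,0],[0,0,0,0,0,0]]'; python3 - <<'E'
from h import *
d=grab('side');c=d['color'][80:200,220:360]
cv2.imwrite(f'pics/side2.png',cv2.resize(c[...,::-1],None,fx=5,fy=5,interpolation=cv2.INTER_CUBIC))
E
```

```text
clock: 2.03
tcp_pos: [0.4496, 0.258, 0.0552]
orientation: [-0.003, 3.141, 0.001]
wrist_force: [0.4, 0.6, 1.1]
opening: -0.0002
grasp_force: 0.0
```

View pics/side2.png

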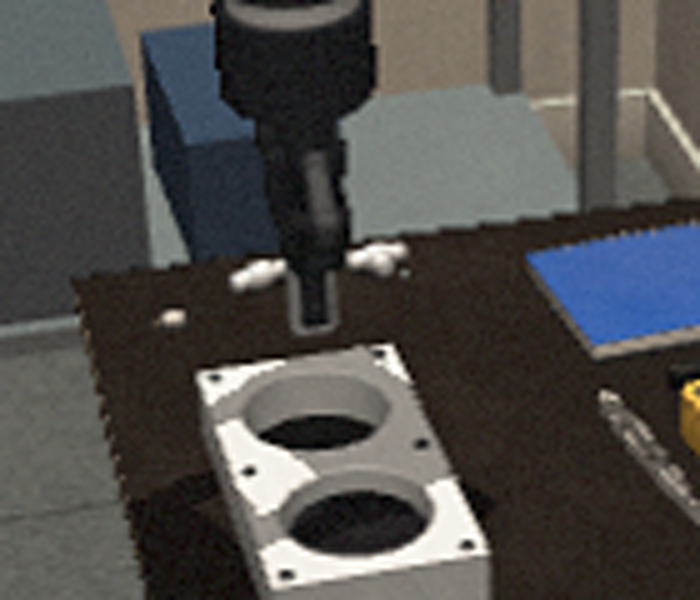

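The gripper tip shows at about (283,146), higher than the reported TCP would put it. Checking against the calibration.

```bash
python3 - <<'E'
from h import *
d=load('side'); W=cloud(d)
T=np.linalg.inv(d['cam_to_world']); 
for p in ([.4496,.258,.055],[.447,.2535,.036],[.447,.2535,.009]):
    print(p,cv2.projectPoints(np.array([p]),cv2.Rodrigues(T[:3,:3])[0],T[:3,3],d['mtx'],d['dist_coeffs'])[0].ravel())
for v in range(120,162,3): print(v,np.round(W[v,277:292:3],3).tolist())
print(env.sense()['tcp_pos'],env.sense()['clock'])
E
```

```text
[0.4496, 0.258, 0.055] [283.27496513 153.55057252]
[0.447, 0.2535, 0.036] [283.0079573 160.9668471]
[0.447, 0.2535, 0.009] [283.57526835 169.84904666]
120 [[0.437, 0.244, 0.159], [0.443, 0.234, 0.163], [0.445, 0.204, 0.178], [0.453, 0.206, 0.176], [0.466, 0.241, 0.157]]
123 [[0.436, 0.242, 0.152], [0.437, 0.198, 0.174], [0.444, 0.198, 0.173], [0.451, 0.198, 0.172], [0.458, 0.198, 0.172]]
126 [[0.436, 0.244, 0.143], [0.437, 0.202, 0.165], [0.443, 0.196, 0.167], [0.451, 0.199, 0.164], [0.459, 0.203, 0.161]]
129 [[0.437, 0.253, 0.13], [0.437, 0.206, 0.154], [0.445, 0.21, 0.151], [0.452, 0.207, 0.152], [0.459, 0.211, 0.149]]
132 [[0.436, 0.249, 0.124], [0.439, 0.222, 0.138], [0.447, 0.227, 0.134], [0.454, 0.226, 0.133], [0.462, 0.228, 0.131]]
135 [[0.466, 0.458, -0.002], [0.442, 0.243, 0.118], [0.449, 0.24, 0.119], [0.459, 0.257, 0.108], [0.499, 0.445, -0.0]]
138 [[0.462, 0.437, -0.0], [0.442, 0.243, 0.109], [0.449, 0.245, 0.107], [0.458, 0.254, 0.101], [0.496, 0.431, -0.002]]
141 [[0.46, 0.424, -0.003], [0.442, 0.25, 0.097], [0.448, 0.243, 0.1], [0.458, 0.254, 0.092], [0.493, 0.412, -0.0]]
144 [[0.457, 0.406, -0.001], [0.441, 0.248, 0.09], [0.449, 0.247, 0.089], [0.455, 0.243, 0.091], [0.489, 0.393, 0.001]]
147 [[0.454, 0.388, -0.001], [0.461, 0.382, 0.002], [0.47, 0.387, -0.002], [0.477, 0.377, 0.002], [0.486, 0.378, 0.0]]
150 [[0.451, 0.372, -0.001], [0.459, 0.371, -0.001], [0.467, 0.369, -0.001], [0.475, 0.364, 0.0], [0.473, 0.304, 0.035]]
153 [[0.439, 0.295, 0.036], [0.447, 0.295, 0.035], [0.455, 0.296, 0.033], [0.462, 0.291, 0.035], [0.469, 0.287, 0.037]]
156 [[0.437, 0.288, 0.032], [0.446, 0.294, 0.027], [0.453, 0.287, 0.03], [0.462, 0.293, 0.025], [0.468, 0.284, 0.029]]
159 [[0.437, 0.288, 0.023], [0.445, 0.289, 0.021], [0.453, 0.287, 0.021], [0.46, 0.286, 0.02], [0.468, 0.283, 0.021]]
[0.45020692 0.25801004 0.05580911] 2.0833
```

```bash
python3 - <<'E'
from h import *
for n in ('side','top'):
    d=grab(n); W=cloud(d)
    if n=='side':
        for v in range(138,156,2): print(v,np.round(W[v,280:288:3],3).tolist())
    else:
        T=np.linalg.inv(d['cam_to_world'])
        print(cv2.projectPoints(np.array([[.45,.258,.056]]),cv2.Rodrigues(T[:3,:3])[0],T[:3,3],d['mtx'],d['dist_coeffs'])[0].ravel())
        c=d['color'][190:300,130:290]; cv2.imwrite('pics/top2.png',cv2.resize(c[...,::-1],None,fx=5,fy=5))
s=env.sense();print(s['clock'],s['tcp_pos'],s['joint_positions'],s['wrist_force'])
E
```

```text
138 [[0.442, 0.247, 0.107], [0.449, 0.244, 0.108], [0.457, 0.249, 0.104]]
140 [[0.442, 0.251, 0.1], [0.448, 0.241, 0.104], [0.456, 0.245, 0.1]]
142 [[0.442, 0.251, 0.094], [0.449, 0.247, 0.095], [0.456, 0.244, 0.095]]
144 [[0.442, 0.25, 0.089], [0.448, 0.246, 0.09], [0.456, 0.246, 0.088]]
146 [[0.441, 0.251, 0.082], [0.471, 0.391, -0.002], [0.479, 0.388, -0.001]]
148 [[0.46, 0.379, 0.0], [0.468, 0.375, 0.001], [0.477, 0.378, -0.002]]
150 [[0.459, 0.372, -0.002], [0.466, 0.365, 0.001], [0.476, 0.372, -0.004]]
152 [[0.448, 0.302, 0.034], [0.455, 0.297, 0.036], [0.463, 0.297, 0.035]]
154 [[0.446, 0.293, 0.033], [0.454, 0.293, 0.032], [0.462, 0.29, 0.033]]
[186.40966941 245.69707313]
2.1833 [0.45052568 0.25772717 0.05586735] [ 3.71815473e-01  4.99746614e-01  1.73753666e+00  1.39395756e-04
  9.00824665e-01 -1.20025735e+00] [-0.03233288 -0.86205434 -0.29586299]
```

Depth puts the visible fingertips at about z=0.084 while the reported TCP is at 0.056, so I'll go by feel.

```bash
python3 -m handwheel '[[0.08,-0.11,0,0,0,0],[0,0,0.3,0,0,0],[0,0,0.3,0,0,0],[0,0,0.2,0,0,0],[0,0,0.1,0,0,0],[0,0,0,0,0,0],[0,0,0,0,0,0]]'; python3 - <<'E'
from h import *
d=grab('side'); W=cloud(d)
for v in range(148,170,2): print(v,np.round(W[v,280:288:3],3).tolist())
c=d['color'][100:200,220:360]
cv2.imwrite(f'pics/side3.png',cv2.resize(c[...,::-1],None,fx=5,fy=5,interpolation=cv2.INTER_CUBIC))
E
```

```text
clock: 2.77
tcp_pos: [0.4466, 0.2523, 0.0182]
orientation: [-0.0, 3.141, 0.0]
wrist_force: [-0.8, 0.1, -0.0]
opening: 0.0001
grasp_force: 0.0
148 [[0.436, 0.219, 0.096], [0.444, 0.221, 0.093], [0.451, 0.22, 0.093]]
150 [[0.439, 0.24, 0.078], [0.447, 0.242, 0.075], [0.455, 0.244, 0.073]]
152 [[0.439, 0.241, 0.071], [0.446, 0.237, 0.072], [0.455, 0.247, 0.065]]
154 [[0.44, 0.248, 0.061], [0.446, 0.237, 0.066], [0.455, 0.251, 0.057]]
156 [[0.439, 0.247, 0.056], [0.446, 0.241, 0.059], [0.455, 0.248, 0.053]]
158 [[0.438, 0.244, 0.052], [0.445, 0.241, 0.053], [0.454, 0.248, 0.047]]
160 [[0.438, 0.244, 0.046], [0.453, 0.294, 0.013], [0.46, 0.285, 0.018]]
162 [[0.445, 0.291, 0.01], [0.453, 0.293, 0.008], [0.46, 0.289, 0.009]]
164 [[0.443, 0.282, 0.01], [0.451, 0.283, 0.008], [0.459, 0.28, 0.009]]
166 [[0.442, 0.277, 0.007], [0.449, 0.272, 0.009], [0.457, 0.272, 0.008]]
168 [[0.44, 0.268, 0.007], [0.448, 0.267, 0.006], [0.455, 0.262, 0.008]]
```

View pics/side3.png

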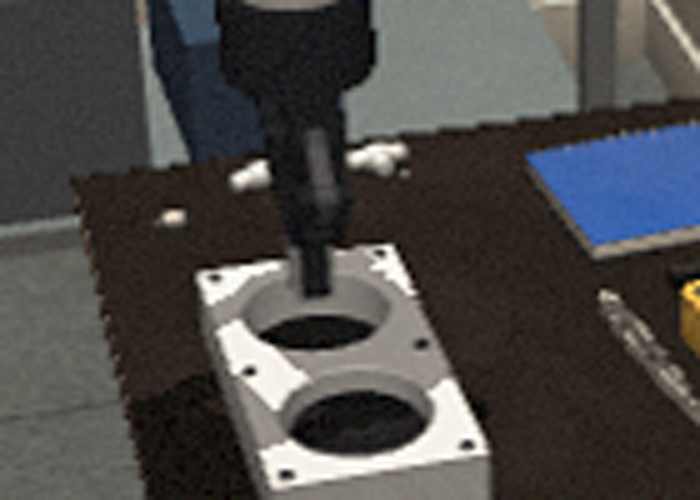

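The fingertips appear at about (283,159), z≈0.046, centred over the left well. Feeling down slowly.

```bash
python3 -m handwheel '[[0,0,0.1,0,0,0],[0,0,0.05,0,0,0],[0,0,0.05,0,0,0],[0,0,0.05,0,0,0],[0,0,0.05,0,0,0],[0,0,0,0,0,0]]'
```

```text
clock: 3.32
tcp_pos: [0.4461, 0.2522, 0.0054]
orientation: [0.0, -3.141, 0.0]
wrist_force: [0.2, 0.2, -0.5]
opening: -0.0
grasp_force: 0.0
```

```bash
python3 -m handwheel '[[0,0,0.1,0,0,0],[0,0,0.1,0,0,0],[0,0,0.05,0,0,0],[0,0,0.05,0,0,0],[0,0,0,0,0,0]]'
```

```text
clock: 3.73
tcp_pos: [0.4461, 0.2522, -0.0066]
orientation: [0.0, -3.141, 0.0]
wrist_force: [-0.0, -0.5, 0.3]
opening: -0.0001
grasp_force: 0.0
```

```bash
python3 -m handwheel '[[0,0,0.05,0,0,0],[0,0,0.05,0,0,0],[0,0,0.05,0,0,0],[0,0,0.03,0,0,0],[0,0,0,0,0,0]]'; python3 -m handwheel '[[0,0,0.03,0,0,0],[0,0,0.03,0,0,0],[0,0,0,0,0,0]]';
```

```text
clock: 4.15
tcp_pos: [0.4462, 0.2522, -0.0136]
orientation: [0.0, -3.141, 0.0]
wrist_force: [-0.4, -0.7, 0.3]
opening: 0.0001
grasp_force: 0.0
clock: 4.4
tcp_pos: [0.4463, 0.2523, -0.0159]
orientation: [0.0, -3.141, 0.0]
wrist_force: [0.2, -1.0, -0.3]
opening: 0.0001
grasp_force: 0.0
```

```bash
python3 -m handwheel '[[0,0,0.03,0,0,0],[0,0,0.03,0,0,0],[0,0,0,0,0,0]]'; python3 -m handwheel '[[0,0,0.03,0,0,0],[0,0,0.03,0,0,0],[0,0,0,0,0,0]]';
```

```text
clock: 4.65
tcp_pos: [0.4465, 0.2524, -0.0176]
orientation: [-0.0, 3.141, 0.0]
wrist_force: [-1.0, -0.8, 6.7]
opening: 0.0001
grasp_force: 3.4
clock: 4.9
tcp_pos: [0.4466, 0.2524, -0.0177]
orientation: [-0.001, 3.14, 0.001]
wrist_force: [-8.2, -3.8, 31.6]
opening: 0.0006
grasp_force: 15.3
```

Force rose to 31 N at reported z = −0.0177. The liner is at about 0.009, so the reported TCP reads about 27 mm lower than the real fingertips, as the camera also showed. The reel top would have stopped the tips 16 mm higher, so the left well is confirmed bare. Lifting out, then going to the spool.

```bash
python3 -m handwheel '[[0,0,-0.3,0,0,0],[0,0,-0.7,0,0,0],[0,0,-0.8,0,0,0],[0,0,-0.9,0,0,0],[0,0,-0.9,0,0,0],[0,-0.6,0,0,0,0],[0,-0.8,0,0,0,0],[0,-0.8,0,0,0,0]]'; python3 -m handwheel '[[0,-0.8,0,0,0,0],[0,-0.8,0,0,0,0],[0,-0.8,0,0,0,0],[0,-0.8,0,0,0,0],[0,-0.8,0,0,0,0],[0,-0.8,0,0,0,0],[0,-0.8,0,0,0,0],[0,-0.8,0,0,0,0]]' 0;  python3 -m handwheel '[[0.1,-0.8,0,0,0,0],[0.1,-0.8,0,0,0,0],[0.1,-0.8,0,0,0,0],[0.1,-0.8,0,0,0,0],[0,-0.8,0,0,0,0],[0,-0.4,0,0,0,0],[0,0,0,0,0,0],[0,0,0,0,0,0]]'
```

```text
clock: 5.57
tcp_pos: [0.4465, 0.1639, 0.1242]
orientation: [-0.004, 3.14, 0.001]
wrist_force: [0.0, 0.3, -0.2]
opening: -0.0001
grasp_force: 0.0
clock: 6.23
tcp_pos: [0.4462, -0.0932, 0.1235]
orientation: [-0.0, 3.141, 0.0]
wrist_force: [0.5, 0.3, -0.2]
opening: 0.0854
grasp_force: 0.0
clock: 6.9
tcp_pos: [0.4302, -0.2676, 0.1231]
orientation: [-0.002, -3.141, -0.002]
wrist_force: [0.5, 0.0, -1.0]
opening: 0.0853
grasp_force: 0.0
```

```bash
python3 -m handwheel '[[0.02,-0.7,0,0,0,0],[0.02,-0.7,0,0,0,0],[0,-0.7,0,0,0,0],[0,-0.7,0.5,0,0,0],[0,-0.08,0.8,0,0,0],[0,0,0.3,0,0,0],[0,0,0,0,0,0],[0,0,0,0,0,0]]'; python3 - <<'E'
from h import *
d=grab('side'); W=cloud(d)
P=W[240:400,290:400].reshape(-1,3); 
m=(P[:,2]>0.06)&(P[:,2]<.14)&(abs(P[:,0]-.43)<.08)&(abs(P[:,1]+.38)<.1)
print(m.sum(),np.nanmin(P[m],0),np.nanmax(P[m],0))
c=d['color'][240:400,260:440]
cv2.imwrite(f'pics/side4.png',cv2.resize(c[...,::-1],None,fx=3.7,fy=3.7,interpolation=cv2.INTER_CUBIC))
E
```

```text
clock: 7.57
tcp_pos: [0.4292, -0.3811, 0.0591]
orientation: [0.003, -3.14, -0.003]
wrist_force: [-0.2, -0.3, 1.1]
opening: 0.0852
grasp_force: 0.0
214 [ 0.41581593 -0.43882282  0.09695843] [ 0.43856471 -0.3322131   0.13695106]
```

View pics/side4.png

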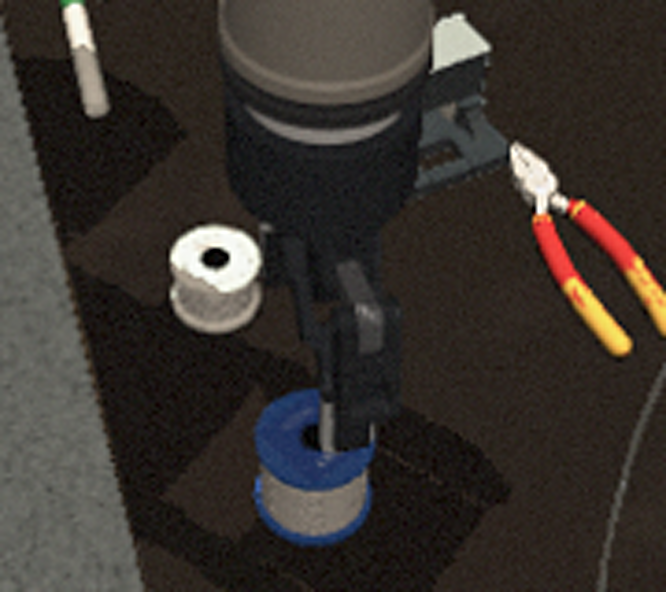

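The open fingers straddle the blue spool, with tip depth about 0.098. That fits the 27 mm offset plus 13 mm swing. Lowering and gripping.

```bash
python3 -m handwheel '[[0,-0.03,0.5,0,0,0],[0,0,0.4,0,0,0],[0,0,0.3,0,0,0],[0,0,0.28,0,0,0],[0,0,0,0,0,0]]'; python3 -m handwheel '[[0,0,0,0,0,0],[0,0,0,0,0,0],[0,0,0,0,0,0],[0,0,0,0,0,0],[0,0,0,0,0,0],[0,0,0,0,0,0],[0,0,0,0,0,0],[0,0,0,0,0,0]]' 255
```

```text
clock: 8.03
tcp_pos: [0.429, -0.383, -0.0004]
orientation: [0.002, -3.141, -0.002]
wrist_force: [-1.1, -0.6, 0.3]
opening: 0.0853
grasp_force: 0.0
clock: 8.7
tcp_pos: [0.4297, -0.3847, 0.002]
orientation: [-0.0, 3.14, -0.003]
wrist_force: [-0.0, 2.1, 6.1]
opening: 0.0513
grasp_force: 62.7
```

```bash
python3 -m handwheel '[[0,0,-0.1,0,0,0],[0,0,-0.2,0,0,0],[0,0,-0.4,0,0,0],[0,0,-0.5,0,0,0],[0,0,0,0,0,0],[0,0,0,0,0,0]]'; python3 - <<'E'
from h import *
d=grab('side'); W=cloud(d)
c=d['color'][240:400,260:440]
cv2.imwrite(f'pics/side5.png',cv2.resize(c[...,::-1],None,fx=3.7,fy=3.7,interpolation=cv2.INTER_CUBIC))
E
```

```text
clock: 9.2
tcp_pos: [0.4295, -0.3848, 0.0495]
orientation: [-0.0, 3.14, -0.003]
wrist_force: [-0.7, -0.4, -2.0]
opening: 0.0509
grasp_force: 63.0
```

View pics/side5.png

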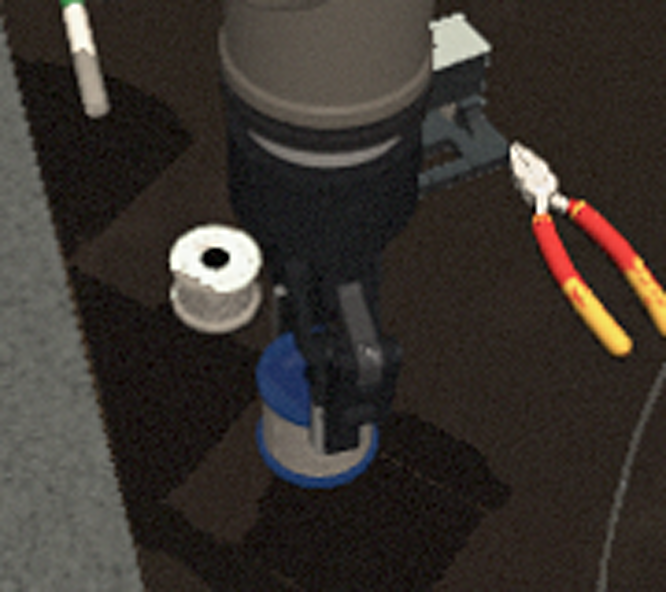

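The spool is held and off the bench, with the near fingertip at about (352,361), low on the spool side. Measuring tip height against the spool underside, and the tilt.

```bash
python3 - <<'E'
from h import *
d=load('side'); W=cloud(d); C=d['color'].astype(int)
print('finger col'); 
for v in range(340,374,2): print(v,np.round(W[v,350:360:4],3).tolist(),C[v,352])
print('left of finger col')
for v in range(326,374,3): print(v,np.round(W[v,[332,338,342]],3).tolist(),C[v,338])
# top flange blue plane
P=W[320:360,325:350].reshape(-1,3); c=C[320:360,325:350].reshape(-1,3)
k=(c[:,2]>c[:,0]+50)&np.isfinite(P[:,2]); Q=P[k]; Q=Q[Q[:,2]>np.percentile(Q[:,2],10)]
print(len(Q),np.median(Q,0)); A=np.c_[Q[:,:2],np.ones(len(Q))]; print('plane',np.linalg.lstsq(A,Q[:,2],rcond=None)[0])
E
```

```text
finger col
340 [[0.416, -0.446, 0.171], [0.42, -0.453, 0.178], [0.426, -0.452, 0.175]] [31 30 32]
342 [[0.416, -0.446, 0.167], [0.42, -0.453, 0.173], [0.427, -0.45, 0.168]] [30 25 28]
344 [[0.416, -0.446, 0.162], [0.421, -0.449, 0.164], [0.428, -0.447, 0.16]] [24 23 26]
346 [[0.416, -0.448, 0.16], [0.421, -0.449, 0.16], [0.428, -0.448, 0.157]] [22 25 24]
348 [[0.416, -0.447, 0.154], [0.422, -0.447, 0.152], [0.428, -0.447, 0.15]] [28 30 30]
350 [[nan, nan, nan], [0.425, -0.438, 0.136], [0.431, -0.44, 0.136]] [25 22 24]
352 [[0.417, -0.444, 0.141], [0.425, -0.441, 0.134], [0.431, -0.441, 0.133]] [25 26 26]
354 [[0.418, -0.443, 0.135], [0.424, -0.442, 0.131], [0.43, -0.442, 0.13]] [26 27 28]
356 [[0.418, -0.442, 0.129], [0.431, -0.423, 0.1], [0.445, -0.402, 0.068]] [33 33 32]
358 [[0.424, -0.425, 0.1], [0.431, -0.425, 0.097], [0.445, -0.403, 0.065]] [25 21 28]
360 [[0.424, -0.425, 0.095], [0.431, -0.424, 0.091], [0.445, -0.404, 0.06]] [25 21 27]
362 [[0.425, -0.423, 0.087], [0.437, -0.408, 0.063], [0.446, -0.402, 0.052]] [120 114 102]
364 [[0.43, -0.409, 0.062], [0.437, -0.408, 0.058], 
[... 1213 characters left out ...]
, -0.39, 0.074], [0.411, -0.406, 0.092], [0.417, -0.407, 0.092]] [24 46 84]
356 [[0.405, -0.39, 0.066], [0.411, -0.404, 0.081], [0.417, -0.408, 0.085]] [117 110 101]
359 [[0.405, -0.391, 0.06], [0.411, -0.403, 0.073], [0.417, -0.406, 0.075]] [112 102  96]
362 [[0.405, -0.39, 0.05], [0.412, -0.401, 0.063], [0.417, -0.407, 0.069]] [114 106  97]
365 [[0.404, -0.396, 0.05], [0.412, -0.404, 0.058], [0.417, -0.406, 0.059]] [119 112 101]
368 [[0.412, -0.366, -0.001], [0.412, -0.404, 0.051], [0.417, -0.407, 0.053]] [ 34  58 105]
371 [[0.411, -0.371, -0.002], [0.42, -0.376, 0.001], [0.417, -0.409, 0.047]] [19 10  9]
203 [ 0.41342047 -0.38611002  0.09262693]
plane [ 0.01066507 -0.00766586  0.08529623]
```

The flange is level within 1°, with the tips about 8 mm below the spool top. That is 37 mm above the underside, so they will clear the 27 mm rim. Lifting and carrying.

```bash
python3 -m handwheel '[[0,0,-0.4,0,0,0],[0,0,-0.6,0,0,0],[0,0,-0.5,0,0,0],[0,0.2,-0.25,0,0,0],[0,0.4,0,0,0,0],[0,0.6,0,0,0,0],[0,0.7,0,0,0,0],[0,0.7,0,0,0,0]]'; python3 -m handwheel '[[0,0.7,0,0,0,0],[0,0.7,0,0,0,0],[0,0.7,0,0,0,0],[0,0.7,0,0,0,0],[0,0.7,0,0,0,0],[0,0.7,0,0,0,0],[0,0.7,0,0,0,0],[0,0.7,0,0,0,0]]'; python3 -m handwheel '[[-0.05,0.7,0,0,0,0],[-0.05,0.7,0,0,0,0],[-0.05,0.7,0,0,0,0],[-0.05,0.7,0,0,0,0],[-0.05,0.6,0,0,0,0],[0,0.4,0,0,0,0],[0,0.2,0,0,0,0],[0,0,0,0,0,0]]'
```

```text
clock: 9.92
tcp_pos: [0.4279, -0.2781, 0.1168]
orientation: [-0.001, -3.14, -0.003]
wrist_force: [0.1, 0.2, -2.4]
opening: 0.0513
grasp_force: 63.1
clock: 10.58
tcp_pos: [0.4275, -0.0541, 0.1172]
orientation: [0.0, -3.14, -0.001]
wrist_force: [0.1, 0.1, -1.2]
opening: 0.0511
grasp_force: 63.1
clock: 11.25
tcp_pos: [0.4378, 0.1052, 0.1174]
orientation: [0.004, -3.14, -0.0]
wrist_force: [0.7, 0.3, -1.8]
opening: 0.0514
grasp_force: 63.1
```

```bash
python3 -m handwheel '[[-0.05,0.5,0,0,0,0],[-0.05,0.7,0,0,0,0],[-0.05,0.7,0,0,0,0],[-0.05,0.7,0,0,0,0],[-0.03,0.6,0,0,0,0],[0,0.4,0,0,0,0],[0,0.11,0,0,0,0],[0,0,0,0,0,0]]';  python3 -m handwheel '[[0,0,0.3,0,0,0],[0,0,0.6,0,0,0],[0,0,0.4,0,0,0],[0,0,0.25,0,0,0],[0,0,0,0,0,0],[0,0,0,0,0,0]]'; python3 - <<'E'
from h import *
d=grab('side'); W=cloud(d); C=d['color']
cv2.imwrite('pics/side6.png',cv2.resize(C[80:220,220:360][...,::-1],None,fx=4,fy=4,interpolation=cv2.INTER_CUBIC))
P=W[100:200,240:330].reshape(-1,3);c=C[100:200,240:330].reshape(-1,3).astype(int)
k=(c[:,2]>c[:,0]+35)&(P[:,2]>.04)&(P[:,1]<.35); print(k.sum(),np.nanmin(P[k],0),np.nanmax(P[k],0))
print(env.sense()['tcp_pos'])
E
```

```text
clock: 11.92
tcp_pos: [0.4477, 0.2521, 0.1176]
orientation: [0.002, -3.141, 0.001]
wrist_force: [0.9, -0.3, -2.0]
opening: 0.0513
grasp_force: 63.3
clock: 12.42
tcp_pos: [0.4481, 0.2513, 0.0562]
orientation: [-0.001, -3.141, 0.001]
wrist_force: [0.2, -0.7, -1.7]
opening: 0.0514
grasp_force: 63.2
118 [0.42171922 0.22140687 0.05124048] [0.47236003 0.27335681 0.10220315]
[0.44866636 0.25179732 0.05690631]
```

View pics/side6.png

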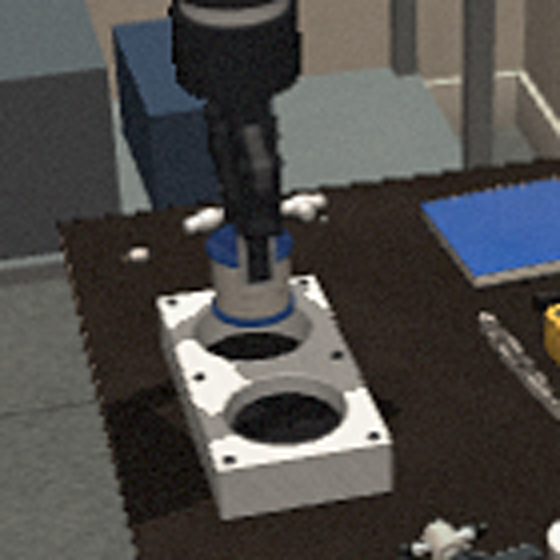

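The spool is upright over the left well. Nudge +3 mm in y and lower.

```bash
python3 -m handwheel '[[0,0.08,0.2,0,0,0],[0,0,0.3,0,0,0],[0,0,0.25,0,0,0],[0,0,0.15,0,0,0],[0,0,0.1,0,0,0],[0,0,0.05,0,0,0],[0,0,0,0,0,0],[0,0,0,0,0,0]]'
```

```text
clock: 13.13
tcp_pos: [0.4482, 0.2556, 0.0145]
orientation: [-0.0, 3.141, 0.0]
wrist_force: [0.6, -0.4, -2.9]
opening: 0.0514
grasp_force: 63.2
```

```bash
python3 -m handwheel '[[0,0,0.04,0,0,0],[0,0,0.03,0,0,0],[0,0,0,0,0,0]]'; python3 -m handwheel '[[0,0,0.03,0,0,0],[0,0,0,0,0,0],[0,0,0,0,0,0]]'
```

```text
clock: 13.38
tcp_pos: [0.448, 0.2555, 0.0115]
orientation: [-0.0, 3.141, 0.0]
wrist_force: [0.3, 0.9, -2.6]
opening: 0.0506
grasp_force: 63.2
clock: 13.63
tcp_pos: [0.4482, 0.2556, 0.011]
orientation: [-0.0, 3.141, 0.0]
wrist_force: [-1.9, -0.1, 5.5]
opening: 0.0512
grasp_force: 64.0
```

The spool landed where predicted (z=0.011). Release and retreat.

```bash
python3 -m handwheel '[[0,0,0,0,0,0],[0,0,0,0,0,0],[0,0,0,0,0,0],[0,0,0,0,0,0],[0,0,0,0,0,0],[0,0,0,0,0,0]]' 0; python3 -m handwheel '[[0,0,-0.2,0,0,0],[0,0,-0.4,0,0,0],[0,0,-0.7,0,0,0],[0,0,-0.8,0,0,0],[0,0,-0.8,0,0,0],[0,0,-0.6,0,0,0],[0,0,0,0,0,0],[0,0,0,0,0,0]]'; python3 - <<'E'
from h import *
d=grab('side'); W=cloud(d); C=d['color']
cv2.imwrite('pics/side7.png',cv2.resize(C[90:220,220:360][...,::-1],None,fx=4,fy=4,interpolation=cv2.INTER_CUBIC))
P=W[130:200,250:330].reshape(-1,3);c=C[130:200,250:330].reshape(-1,3).astype(int)
k=(c[:,2]>c[:,0]+35)&(P[:,2]>.04)&(P[:,1]<.33)&(P[:,2]<.07); print(k.sum(),np.nanmin(P[k],0),np.nanmax(P[k],0),np.nanmedian(P[k],0))
E
```

```text
clock: 14.13
tcp_pos: [0.448, 0.2555, 0.0102]
orientation: [0.0, -3.142, -0.0]
wrist_force: [-0.2, 0.2, 0.2]
opening: 0.0856
grasp_force: 0.0
clock: 14.8
tcp_pos: [0.4488, 0.2558, 0.1521]
orientation: [-0.0, 3.138, 0.002]
wrist_force: [0.3, -0.7, -0.9]
opening: 0.0851
grasp_force: 0.0
176 [0.42166972 0.22417797 0.04855292] [0.47107176 0.28145031 0.05853035] [0.44625539 0.24942404 0.05347155]
```

View pics/side7.png

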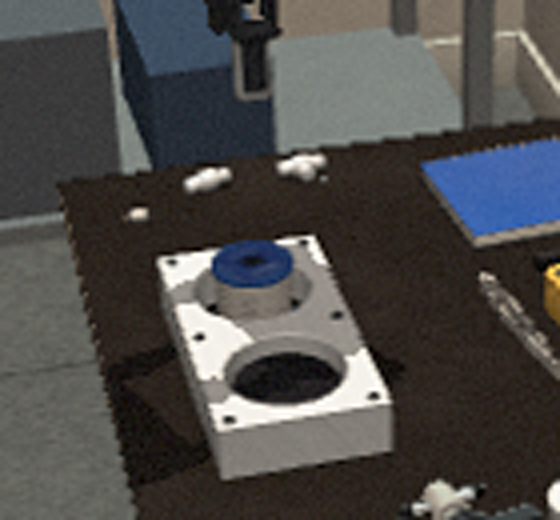

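The spool stands upright in the left well, its top at about (283,155) in the full image. The flange is at z≈0.0535 (0.054 expected when seated), centred near (0.446,0.253), and the gripper is clear.

```bash
python3 -c "from workcell import env; print(env.finish_job())"
```

```text
the job is handed in; nothing more can be done
None
```

I touched the bare liner of the left (+y) well with the closed fingertips. I then lowered the middle-sized blue spool, still gripped, into that well and released it upright and seated (flange at z≈0.0535, 0.054 expected), and handed the job in at about 15 s; the hand-in returned no verdict.

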